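# Slacken the left-hand clamp knob of the big enamel lap

### The job

The disc of the larger-disc lap polisher is due for a change. Its clamp knob has a left-hand thread, as the curved arrow engraved on its flange shows: unscrew it by turning it clockwise (seen from above) until the pointed end of the knob lines up with the straight line engraved on the flange, then let go. Do not screw it tighter, and leave the knob of the smaller-disc lap as it is.

Things in the scene. Friction and masses are not known exactly. Their poses are not given: they have to be found in the camera images.
- biglap_grip (a point): Grip point of the knob to turn: on its vertical axis, 106 mm above the table. Black upright bar 46 mm long plus 7 mm pointed nose, 14 mm thick (grip across this); bar top 14 mm above this point; 24 mm below it starts a round collar, 40 mm wide. Turns with the knob: x along the bar to the pointed end (pale line on top), y across, z up. Nothing else within 95 mm is taller than the collar.
- biglap_mark (a point): Middle of the dark line, 22 x 4 mm, engraved on the aluminium flange (96 mm wide, top 74 mm above table) under the knob, 36 mm from its axis. x points outward along the line, z up. The machine, fixed: grey body 170 mm square, white round pan 190 mm, grey disc 160 mm wide, curved arrow on the flange pointing clockwise. The two laps stand left and right in either order, turned up to 30 degrees.
- biglap_knob (a joint): Turn of the big lap's knob in rad, growing clockwise seen from above (unscrewing). Starts between 0 and 0.45; at 1.4 the pointed end lies exactly over the engraved line. Stays where it is left: steady friction of about 0.1 N m, no spring, no noticeable rise. It can run past the line to 2.4, or be overtightened to -0.5.
- smalllap_knob (a joint): Turn in rad of the knob, of the same shape, on the other lap: same body, pan and flange, but a smaller disc (110 mm wide) and a curved arrow pointing anticlockwise. Starts at 0, to be left alone; grows anticlockwise seen from above.

How it is judged:
By the outcome, as a careful person would: the job done as asked, in the order asked, and still so for the second after the job is handed in, with the robot touching nothing.
It also fails if it takes over 35 s, if anything falls off the work surface, if the arm or the gripper's body presses on something with over 40 N, if the wrist force passes 120 N, or if a joint passes its speed limit or range.

### The arm

A 6-joint arm with a two-finger parallel gripper is mounted at the origin on the work surface. World frame = base frame: x ahead of the robot, y to its left, z up, the work surface at z = 0. Lengths are in m, angles in rad, forces in N, time in s.
With the tool pointing down it reaches from about 0.3 to 0.75 m from the base axis. Payload 8.5 kg.
Tool frame: the origin (TCP) lies at the very end of the fingers, on their centre line; the grasp point (between the pads) lies 19 mm behind it; z points along the fingers, y is the line along which they close (so a half turn about z gives the same grasp; the last joint's range is limited). The gripper opens to 88 mm and grips with 3 to 60 N. Pads are 18 mm wide; open, the fingers measure 123 mm over their backs; the gripper's body (75 mm by 187 mm) begins 45 mm behind the grasp point.
Start: joints at [-1.396, 0.381, 1.297, -0, 1.464, -0.215], TCP at [0.209, -0.509, 0.239] pointing down, gripper open.
Joint ranges: [-3.11, 3.11], [-0.89, 2.33], [0.22, 2.48], [-1.42, 4.56], [0.17, 2.85], [-2.88, 2.88]. Speed limits (rad/s): [2.39, 2.39, 3.14, 3.14, 3.14, 3.14].

### API

Orientations are given as a unit quaternion [w, x, y, z].
In Python, from bench import manip gives the robot as it stands.
- The arm moves only by the tool jog_arm, called by a JSON object that holds its "api" and its "payload", one argument or row to a line. Schema: {"type":"object","properties":{"motion":{"type":"object","properties":{"plan":{"type":"array","items":{"type":"array","items":{"type":"number"},"minItems":6,"maxItems":6},"minItems":1,"maxItems":5}},"additionalProperties":false,"required":["plan"]},"aperture":{"type":"number"},"force":{"type":"number"},"only":{"type":"string"},"quiet":{"type":"boolean"},"lines":{"type":"string"}},"required":["motion"],"additionalProperties":false}. motion is an object whose key "plan" holds a list of rows, 1 to 5 of them, each of 6 numbers: dx, dy, dz in shares of 30 cm (1.0 is 30 cm), then a rotation vector rx, ry, rz in fractions of the full range, 1 being 2 pi rad; each row shifts and turns the commanded pose from where the row before left it, along the tool's axes as they then stand; what a row does not reach is not made up. A row lasts 1/8 s, in which the tool goes at most 0.0625 m and 0.188 rad, less where a joint would pass 70% of its speed; a pose out of reach is approached as far as the arm can. aperture is the finger opening in m, set as the call begins (left out keeps the last). The fingers move at their own pace and stop on an object; force is the grip in N (left out, the last holds). Time passes only in rows, so rows that do not move let the fingers close. The tool returns the time, the measured TCP pose, the force, the opening and the grip force at its end. only (a regular expression) keeps the lines of the reply that match it, lines (a string "A,B") keeps lines A to B, and quiet returns only ok. Shift and turn numbers lie between -1 and 1, and a call with a number outside is refused. Input that does not fit is refused with a message, and nothing moves.
- manip.read_state(): the state, without advancing time (a new reading comes with each control period).
- manip.get_image(name): name is "scene" or "top"; returns the picture (420x560x3 uint8, blue, green, red); there is no depth.
- manip.camera_model(name): a dict with "K" (3x3 intrinsics, pixels), "distortion" ([k1, k2, p1, p2, k3] as OpenCV has them; the pictures are not rectified), "world_to_cam" (4x4, takes a point from world to camera coordinates). Camera axes: x right, y down, z forward; pixel columns grow to the right and rows downward; lengths in m; the calibration is good to about 2 mm. A picture is of the moment at which its call begins. camera_model takes no time and is no camera call.
- manip.hand_in(): hands the job in; it is judged then, once.
The state is a dict: "clock": time; "joints": joint angles; "qd": joint speeds; "effort": joint torques, N m; "tcp_pos": TCP position; "orientation": TCP orientation; "contact_force": force on the tool from outside, world axes, zero at the start; "moment": the same for the moment, N m; "gripper_width": finger opening in m; "gripper_force": force on a finger pad.
Only numpy, scipy, OpenCV 4.12 (cv2) and the standard library are available. Lean on these libraries where they do the work, as an engineer would, in place of code of your own. Each camera call takes 0.05 s, during which the arm holds its last target. There are 200 camera calls.

## Working session

There is one attempt and no reset: what is moved stays moved. The work goes in short steps, Python scripts to look and compute and a tool call to move; the robot and the scene stay as the last step left them, time stands still between calls to the robot, and variables do not carry over. Pictures are saved under pics/ and viewed, at most 10 in all, crops included, and the job is handed in when it is done.

```bash
mkdir -p pics; ls; python3 - <<'E'
from bench import manip
import cv2
for n in("scene","top"):
    cv2.imwrite(f"pics/{n}0.png",manip.get_image(n)); m=manip.camera_model(n); print(n,m)
print(manip.read_state())
E
```

```text
bench.py
pics
scene {'K': array([[540.98921925,   0.        , 279.37502448],
       [  0.        , 540.98921925, 227.5530794 ],
       [  0.        ,   0.        ,   1.        ]]), 'distortion': array([-0.01856163,  0.        ,  0.        ,  0.        ,  0.        ]), 'world_to_cam': array([[ 0.5264556 ,  0.85015851,  0.00866047, -0.28073756],
       [ 0.610491  , -0.3709141 , -0.69980245, -0.23609592],
       [-0.59173072,  0.37370206, -0.71428393,  1.40676704],
       [ 0.        ,  0.        ,  0.        ,  1.        ]])}
top {'K': array([[444.92672715,   0.        , 281.18409799],
       [  0.        , 444.92672715, 215.0398007 ],
       [  0.        ,   0.        ,   1.        ]]), 'distortion': array([-0.05160486,  0.        ,  0.        ,  0.        ,  0.        ]), 'world_to_cam': array([[ 5.50812869e-03, -9.99662410e-01, -2.53914796e-02,
         1.73854864e-02],
       [-9.82897875e-01, -7.38336364e-04, -1.84149997e-01,
         5.72118381e-01],
       [ 1.84069082e-01,  2.59715532e-02, -9.82570125e-01,
         9.61420461e-01],
       [ 0.00000000e+00,  0.00000000e+00,  0.00000000e+00,
         1.00000000e+00]])}
{'clock': 0.1, 'joints': array([-1.39628937e+00,  3.81136376e-01,  1.29815879e+00, -2.62310353e-05,
        1.46361261e+00, -2.15288014e-01]), 'qd': array([ 0.0006551 , -0.00270273, -0.00314999,  0.00027263, -0.00015833,
        0.0014725 ]), 'effort': array([ 3.65449363e-03, -4.38654757e+01, -2.24910665e+01,  7.14549841e-02,
        3.42299219e-02, -7.26843405e-05]), 'tcp_pos': array([ 0.20895181, -0.50848694,  0.23820418]), 'orientation': array([-6.57694084e-04,  9.81067043e-01,  1.93667303e-01,  3.70552286e-07]), 'contact_force': array([ 0.90782012, -0.06952434,  0.77789289]), 'moment': array([-0.01480747,  0.04114216, -0.06899261]), 'gripper_force': 0.0, 'gripper_width': 0.08779333551340925}
```

View pics/top0.png

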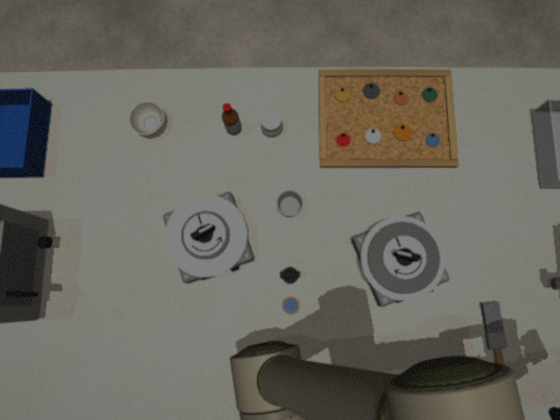

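View pics/scene0.png

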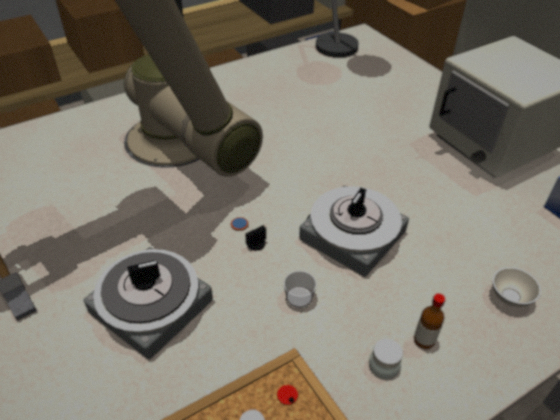

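The larger grey disc is on the right in the top view, with its knob near (405,257) there and (146,275) in the scene view. The smaller lap is on the left, at (205,234). I'll enlarge the big lap in both views.

```bash
python3 - <<'E'
import cv2
a=cv2.imread("pics/top0.png")[222:292,365:445]; b=cv2.imread("pics/scene0.png")[245:325,95:195]
cv2.imwrite("pics/c1.png",cv2.convertScaleAbs(cv2.resize(a,(640,560),interpolation=cv2.INTER_CUBIC),alpha=1.5))
cv2.imwrite("pics/c2.png",cv2.convertScaleAbs(cv2.resize(b,(700,560),interpolation=cv2.INTER_CUBIC),alpha=1.5))
E
```

```text
(no output)
```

View pics/c1.png

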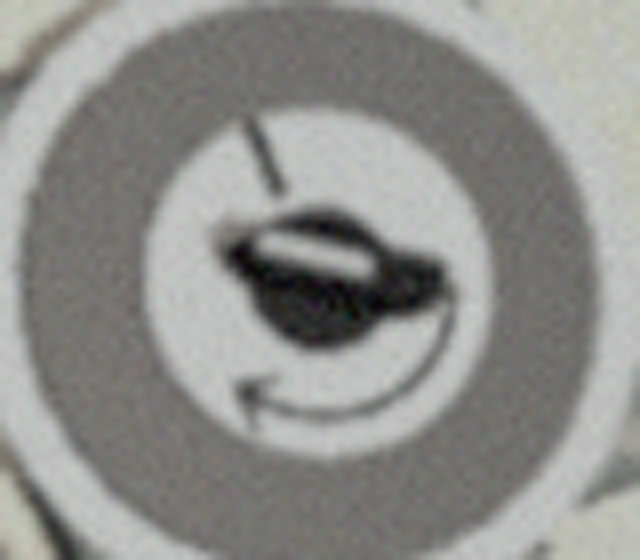

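View pics/c2.png

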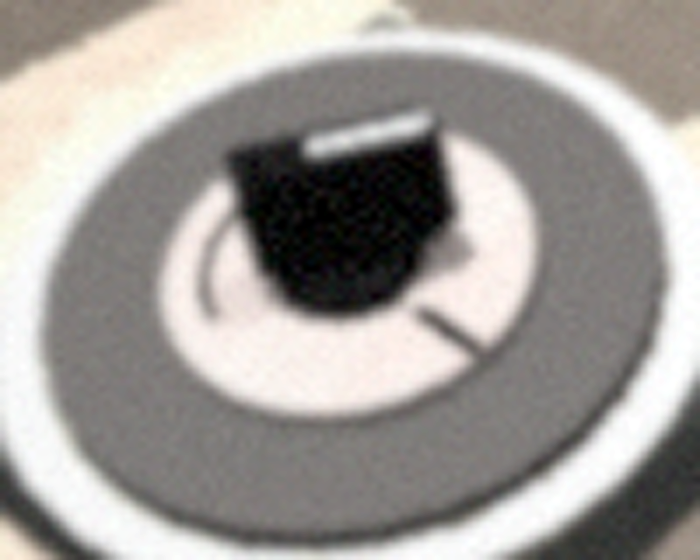

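Top crop:
- The flange runs from about x 145 to 493 and y 105 to 458.
- The engraved line runs (282,190) to (247,118).
- The pale line runs (378,265) to (255,238), with the nose at left (225,245).
- The arrow is clockwise, so this is the correct lap.

Scene crop:
- The pale line runs (305,150) to (433,118).
- The engraved line runs (420,310) to (482,353).

```bash
cat > h.py <<'E'
import numpy as np,cv2
from bench import manip
def unproj(cam,px,z):
    m=manip.camera_model(cam); W=m["world_to_cam"]
    n=cv2.undistortPoints(np.array(px,float).reshape(-1,1,2),m["K"],m["distortion"]).reshape(-1,2)
    d=np.c_[n,np.ones(len(n))]@W[:3,:3]; c=-W[:3,:3].T@W[:3,3]
    return (c+d*((z-c[2])/d[:,2])[:,None])[:,:2]
def crop(pts,s,o): return (np.array(pts,float)+.5)/s-.5+o
def ang(a,b): return np.degrees(np.arctan2(*(b-a)[::-1]))
E
python3 - <<'E'
from h import *
def show(cam,s,o,fl,eng,pale,seed):
    img=cv2.imread(f"pics/{cam}0.png")
    P=unproj(cam,crop(fl,s,o),.074)
    # circle lsq
    x=np.linalg.lstsq(np.c_[2*P,np.ones(len(P))],(P**2).sum(1),rcond=None)[0]
    c=x[:2]; print(cam,"centre",c,"diam",2*np.sqrt(x[2]+c@c))
    e=unproj(cam,crop(eng,s,o),.074); print("eng ang",ang(e[0],e[1]),"len",np.linalg.norm(e[1]-e[0]),"from c",ang(c,e.mean(0)),np.linalg.norm(e.mean(0)-c))
    p=unproj(cam,crop(pale,s,o),.120); print("pale",p,ang(p[0],p[1]),np.linalg.norm(p[1]-p[0]), "ends from c",p-c)
show("top",8,[365,222],[(145,281),(493,281),(319,105),(319,458),(200,152),(443,405)],[(282,190),(247,118)],[(378,265),(255,238)],0)
show("scene",7,[95,245],[(160,275),(538,230),(320,417),(460,375),(210,365)],[(420,310),(482,353)],[(305,150),(433,118)],0)
E
```

```text
top centre [ 0.47593386 -0.25178976] diam 0.09541998577833269
eng ang 23.859230233075543 len 0.02182231396123911 from c 21.27709653949817 0.037245227465197615
pale [[ 0.47556216 -0.25586689]
 [ 0.48261337 -0.22400985]] 77.51942509158944 0.03262806451047548 ends from c [[-0.0003717  -0.00407713]
 [ 0.00667951  0.02777991]]
scene centre [ 0.47949476 -0.25261352] diam 0.09572949839779818
eng ang 21.01854278292665 len 0.022418169096397475 from c 20.498239619880355 0.03590739619735516
pale [[ 0.47810349 -0.25678356]
 [ 0.48485162 -0.22543522]] 77.85172248461802 0.03206642036810412 ends from c [[-0.00139126 -0.00417004]
 [ 0.00535687  0.0271783 ]]
```

The two cameras agree:
- **Axis:** (0.478, -0.252).
- **Nose angle:** 77.7°, with the bar passing through the axis to within 0.5 mm.
- **Mark:** about 21°.
- **Turn needed:** about 0.99 rad clockwise, which puts the knob near 0.41 now. That is within its stated start range.

I'll move above the knob and then turn the gripper by +55°.

The rows are not in the units I measure in: shifts go in shares of 30 cm and turns go in shares of 2 pi rad. I convert before sending: 0.0494 m / 0.3 = 0.1647, -0.0193 m / 0.3 = -0.0643.

{"api": "jog_arm", "payload": {
  "motion": {"plan":[[0.1647,-0.0643,0,0,0,0],[0.1647,-0.0643,0,0,0,0],[0.1647,-0.0643,0,0,0,0],[0.1647,-0.0643,0,0,0,0],[0.1647,-0.0643,0,0,0,0]]},
  "aperture": 0.06,
  "force": 40
}}

```text
clock: 0.72
tcp_pos: [0.4018, -0.3242, 0.2385]
orientation: [-0.0, 0.981, 0.194, -0.0]
contact_force: [0.3, -0.0, 0.0]
gripper_width: 0.0601
gripper_force: 0.0
```

{"api": "jog_arm", "payload": {
  "motion": {"plan":[[0.1647,-0.0643,0,0,0,0],[0.1647,-0.0643,0,0,0,0],[0,0,0,0,0,-0.0255],[0,0,0,0,0,-0.0255],[0,0,0,0,0,-0.0255]]}
}}

```text
clock: 1.35
tcp_pos: [0.4775, -0.252, 0.2383]
orientation: [-0.0, 0.906, 0.424, -0.0]
contact_force: [-0.1, -0.3, 0.3]
gripper_width: 0.06
gripper_force: 0.0
```

{"api": "jog_arm", "payload": {
  "motion": {"plan":[[0,0,0,0,0,-0.0255],[0,0,0,0,0,-0.0255],[0,0,0,0,0,-0.0255],[0,0,0.1,0,0,0],[0,0,0,0,0,0]]}
}}

```text
clock: 1.98
tcp_pos: [0.4768, -0.2517, 0.2071]
orientation: [-0.002, 0.781, 0.625, -0.0]
contact_force: [-0.3, -0.5, 0.1]
gripper_width: 0.0601
gripper_force: 0.0Traceback (most recent call last):
```

```bash
cat >> h.py <<'E'
from scipy.spatial.transform import Rotation as R
def need(x,y,z,yaw):  # remaining in tool axes; yaw = world angle of tool x, deg
    s=manip.read_state(); q=s["orientation"]; r=R.from_quat(np.r_[q[1:],q[0]])
    t=R.from_euler("z",yaw,degrees=True)*R.from_euler("x",180,degrees=True)
    print(s["clock"],"d",(r.inv().apply(np.array([x,y,z])-s["tcp_pos"])).round(4),"rv",(r.inv()*t).as_rotvec().round(4),"F",s["contact_force"].round(1),s["moment"].round(2),s["gripper_width"].round(4),s["joints"].round(2))
E
python3 -c "
from h import *
need(.4777,-.2522,.088,77.7)"
```

```text
  File "<string>", line 3, in <module>
    need(.4777,-.2522,.088,77.7)
    ~~~~^^^^^^^^^^^^^^^^^^^^^^^^
  File "h.py", line 14, in need
    print(s["clock"],"d",(r.inv().apply(np.array([x,y,z])-s["tcp_pos"])).round(4),"rv",(r.inv()*t).as_rotvec().round(4),"F",s["contact_force"].round(1),s["moment"].round(2),s["gripper_width"].round(4),s["joints"].round(2))
                                                                                                                                                                             ^^^^^^^^^^^^^^^^^^^^^^^^
AttributeError: 'float' object has no attribute 'round'
```

Scaled: 0.03 m / 0.3 = 0.1, 0.02 m / 0.3 = 0.0667.

```bash
sed -i 's/s\["gripper_width"\].round(4)/round(float(s["gripper_width"]),4)/' h.py
```

{"api": "jog_arm", "payload": {
  "motion": {"plan":[[0,0,0.1,0,0,0],[0,0,0.1,0,0,0],[0,0,0.1,0,0,0],[0,0,0.0667,0,0,0],[0,0,0,0,0,0]]}
}}

```text
clock: 2.6
tcp_pos: [0.4774, -0.2523, 0.0985]
orientation: [-0.001, 0.781, 0.625, -0.0]
contact_force: [0.1, -0.1, 0.0]
gripper_width: 0.0599
gripper_force: 0.0
```

```bash
python3 -c "
from h import *
need(.4777,-.2522,.088,77.7)
cv2.imwrite('pics/s1.png',cv2.resize(manip.get_image('scene')[205:325,70:230],(800,600),interpolation=cv2.INTER_CUBIC))"
```

```text
2.6 d [0.0001 0.0003 0.0105] rv [-0.0016 -0.0009 -0.0065] F [ 0.1 -0.1  0. ] [-0.04 -0.06 -0.02] 0.0599 [-0.71  0.51  1.53  0.    1.1  -0.48]
```

View pics/s1.png

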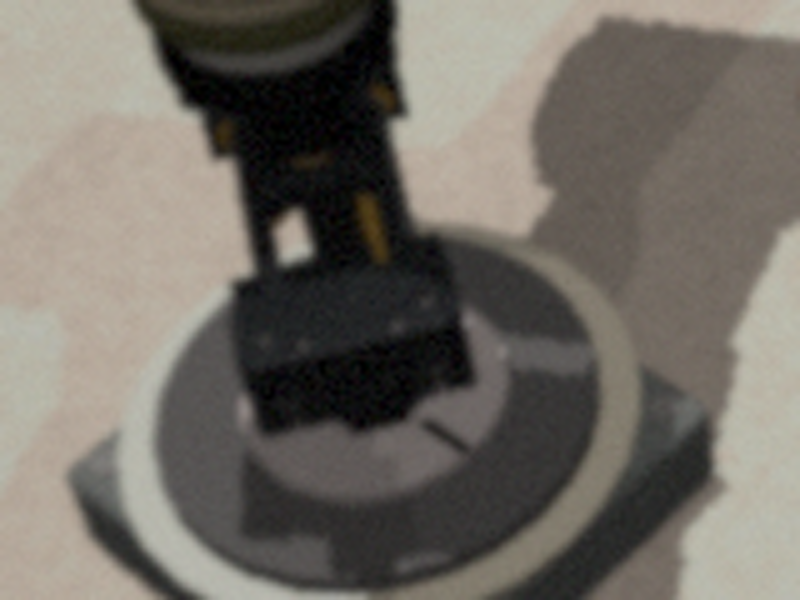

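The fingers straddle the knob symmetrically over the flange, centred near (350,380), and the engraved line is visible at (445,435). I'll lower the last 9.5 mm and close.

Scaled: 0.0095 m / 0.3 = 0.0317.

{"api": "jog_arm", "payload": {
  "motion": {"plan":[[0,0,0.0317,0,0,0],[0,0,0,0,0,0]]}
}}

```text
clock: 2.9
tcp_pos: [0.4775, -0.2523, 0.0893]
orientation: [-0.0, 0.781, 0.625, -0.0]
contact_force: [0.9, 0.4, 0.0]
gripper_width: 0.0598
gripper_force: 0.0
```

{"api": "jog_arm", "payload": {
  "motion": {"plan":[[0,0,0,0,0,0],[0,0,0,0,0,0],[0,0,0,0,0,0],[0,0,0,0,0,0],[0,0,0,0,0,0]]},
  "aperture": 0.004,
  "force": 35
}}

```text
clock: 3.52
tcp_pos: [0.4773, -0.2523, 0.0893]
orientation: [-0.0, 0.781, 0.625, -0.0]
contact_force: [-0.4, -0.4, 2.0]
gripper_width: 0.0137
gripper_force: 35.0
```

```bash
python3 -c "
from h import *
need(.4777,-.2522,.088,77.7)"
```

```text
3.525 d [0.0002 0.0004 0.0013] rv [-0.0006 -0.     -0.0063] F [-0.4 -0.4  2. ] [-0.11 -0.05  0.01] 0.0137 [-0.71  0.52  1.54 -0.    1.08 -0.48]
```

Scaled: 0.14 rad / 6.2832 = 0.0223.

{"api": "jog_arm", "payload": {
  "motion": {"plan":[[0,0,0,0,0,0.0223],[0,0,0,0,0,0.0223],[0,0,0,0,0,0.0223],[0,0,0,0,0,0.0223]]}
}}

```text
clock: 4.03
tcp_pos: [0.4773, -0.2523, 0.0893]
orientation: [-0.0, 0.924, 0.383, -0.0]
contact_force: [-1.0, 0.6, 0.8]
gripper_width: 0.014
gripper_force: 35.0
```

{"api": "jog_arm", "payload": {
  "motion": {"plan":[[0,0,0,0,0,0.0223],[0,0,0,0,0,0.0223],[0,0,0,0,0,0.0223],[0,0,0,0,0,0],[0,0,0,0,0,0]]}
}}

```text
clock: 4.65
tcp_pos: [0.4772, -0.2523, 0.0893]
orientation: [-0.0, 0.983, 0.185, -0.0]
contact_force: [-2.8, -0.2, 3.2]
gripper_width: 0.0138
gripper_force: 35.0
```

```bash
python3 -c "
from h import *
need(.4777,-.2522,.089,21)"
```

```text
4.65 d [0.0004 0.0001 0.0003] rv [-0.0005  0.0005  0.0058] F [-2.8 -0.2  3.2] [ 0.1   0.52 -0.06] 0.0138 [-0.71  0.52  1.54 -0.    1.08  0.49]
```

Gripper yaw is 21.3°. Next I release, rise clear, back off and look.

{"api": "jog_arm", "payload": {
  "motion": {"plan":[[0,0,0,0,0,0],[0,0,0,0,0,0],[0,0,0,0,0,0],[0,0,0,0,0,0]]},
  "aperture": 0.06
}}

```text
clock: 5.15
tcp_pos: [0.4776, -0.2524, 0.0892]
orientation: [0.0, 0.983, 0.184, 0.0]
contact_force: [0.1, 0.3, 0.0]
gripper_width: 0.0518
gripper_force: 0.0
```

{"api": "jog_arm", "payload": {
  "motion": {"plan":[[0,0,-0.1,0,0,0],[0,0,-0.1333,0,0,0],[0,0,-0.1667,0,0,0],[0,0.2,-0.0333,0,0,0],[0,0.2,0,0,0,0]]},
  "lines": "1,2"
}}

```text
clock: 5.78
tcp_pos: [0.5217, -0.3656, 0.2212]
```

{"api": "jog_arm", "payload": {
  "motion": {"plan":[[-0.1,0.1667,0,0,0,0],[-0.1,0.1667,0,0,0,0],[-0.1,0.1667,0,0,0,0],[-0.1,0.1667,0,0,0,0],[0,0,0,0,0,0]]},
  "lines": "1,2"
}}

```text
clock: 6.4
tcp_pos: [0.4791, -0.5977, 0.2165]
```

```bash
python3 - <<'E'
from h import *
t=np.mean([manip.get_image("top") for _ in range(8)],0).astype("uint8"); s=np.mean([manip.get_image("scene") for _ in range(8)],0).astype("uint8")
cv2.imwrite("pics/top2.png",t);cv2.imwrite("pics/scene2.png",s)
f=lambda a,z:cv2.convertScaleAbs(cv2.resize(a,z,interpolation=cv2.INTER_CUBIC),alpha=1.5)
cv2.imwrite("pics/c3.png",f(t[232:282,375:435],(720,600)))
cv2.imwrite("pics/c4.png",f(s[255:315,110:180],(700,600)))
E
```

```text
(no output)
```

View pics/c3.png

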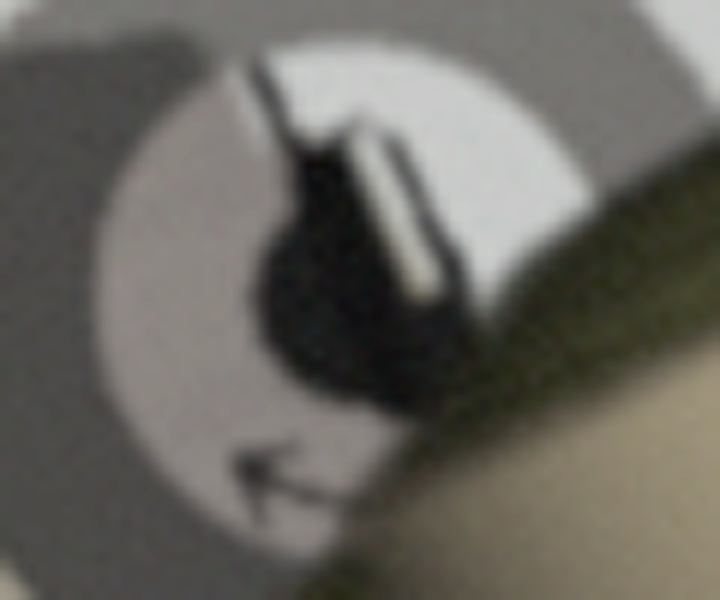

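View pics/c4.png

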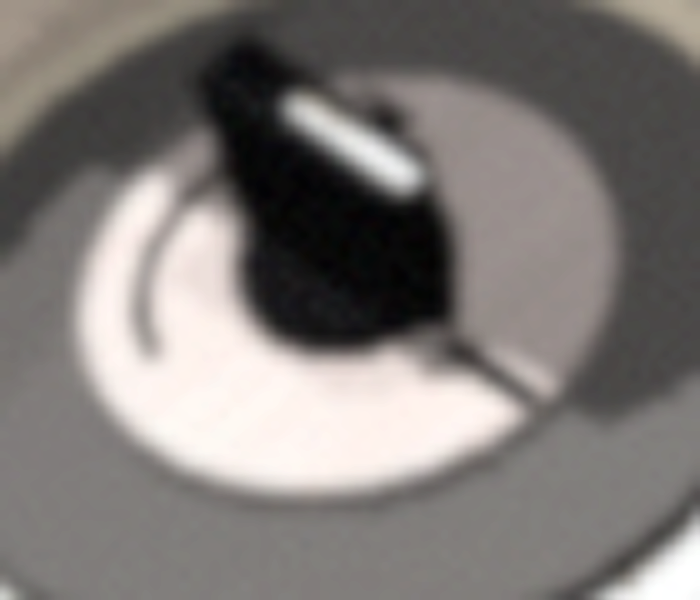

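The bar now points along the engraved line. In the top crop the pale line runs (425,290) to (362,130) and the engraved line (290,140) to (255,60). In the scene crop they run (290,103) to (412,180) and (455,345) to (545,405). I'll check both angles numerically.

```bash
python3 - <<'E'
from h import *
for cam,s,o,pale,eng in(("top",12,[375,232],[(425,290),(362,130)],[(290,140),(255,60)]),("scene",10,[110,255],[(290,103),(412,180)],[(455,345),(545,405)])):
    p=unproj(cam,crop(pale,s,o),.12);e=unproj(cam,crop(eng,s,o),.074)
    # signed lateral offset of engraved-line centre from bar axis
    u=(p[1]-p[0])/np.linalg.norm(p[1]-p[0]);w=e.mean(0)-p.mean(0)
    print(cam,"pale",ang(*p),"eng",ang(*e),"p0->markmid",ang(p[0],e.mean(0)),"lateral mm",1e3*(u[0]*w[1]-u[1]*w[0]),p,e)
E
```

```text
top pale 19.218109028711318 eng 21.498014461603564 p0->markmid 20.075439484867772 lateral mm 0.6258367975633793 [[ 0.47342698 -0.25189306]
 [ 0.50142586 -0.2421329 ]] [[ 0.50531489 -0.24044939]
 [ 0.52010947 -0.23462224]]
scene pale 22.78060905035556 eng 21.97756732875348 p0->markmid 22.742290877362144 lateral mm -0.027485045447599513 [[ 0.4759877  -0.25519978]
 [ 0.50336725 -0.24370138]] [[ 0.50351457 -0.24349925]
 [ 0.52426524 -0.23512488]]
```

Averaged over the two cameras, bar (21.0°) and mark (21.7°) agree within about 1°, and the bar axis passes within 0.6 mm of the mark. The arm is clear of everything.

```bash
python3 -c "
from bench import manip
print(manip.hand_in())"
```

```text
the job is handed in; nothing more can be done
None
```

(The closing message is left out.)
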